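# File the egg box in the collection drawer

### The job

Pull the half-open top drawer of the specimen cabinet out as far as it goes, and set the clear box of eggs down in its one free bay, the one with the green liner, flat on the liner and with its orange label towards the drawer front. Then push the drawer fully home without slamming it. Carry the egg box level, do not drop it, leave the boxes already in the drawer lying where they are, and do not disturb the fossil box or the amber jar on the table.

Things in the scene. Friction and masses are not known exactly. Their poses are not given: they have to be found in the camera images.
- cab_drawer0 (a joint): How far the low wooden cabinet's top drawer is out, m: 0 home, 0.16 fully out; it opens towards -x of floor_front and takes 1 to 3 N. The cabinet (300 deep, 370 wide, 160 mm high) is fixed; the edge of its top lies 6 mm in front of (-x) floor_front when the drawer is home, its ceiling is 58 mm above the drawer floor. The lower drawer has the same handle 68 mm lower and stays shut.
- cab_drawer0_handle (a point): Middle of the top drawer's handle: round steel bar 11 mm thick, 120 mm long along its y; moves with the drawer; x points into the cabinet. The bar's centreline is 35 mm in front of the drawer's grey front, on two 8 mm stems 51 mm either side of the middle. The front's top edge is 26 mm above this point.
- floor_front (a point): Point on the top drawer's inner floor at the foot of the drawer front's inner face, midway across; moves with the drawer, 56 mm behind and 32 mm below the handle point. x points into the cabinet, y left, z up. A row of 3 bays (centres x = 63, y = -108, 0, 108 mm) is open from x = 0 (drawer front, 58 mm high) to 127 mm (rail 34 mm high, fixed boxes behind) and y = +-164 mm (sides 48 mm high).
- liner: Thin green plate lying loose on the drawer floor in the one free bay: 98 mm deep (x), 96 mm wide (y), 4 mm thick; origin at the centre of its underside, axes as the drawer's. Which bay it is in changes.
- eggbox: The box to put away: a rigid clear display box with six olive eggs on a white bed, lid fixed; 62 mm deep (x), 96 mm wide (y), 42 mm high, about 0.2 kg; origin at the centre of its underside, z up. An orange label 13 mm high runs along its -x side. It stands on the table to the left of the cabinet.
- shellbox: A flat-lying lidded display box, 66 mm deep (x), 102 mm wide (y), 36 mm high; small brown shells on a blue bed, white label. Lies loose in one of the other bays of the drawer. Origin at the centre of its underside.
- mineralbox: A flat-lying lidded display box, 66 mm deep (x), 102 mm wide (y), 36 mm high; amber minerals on a black bed, white label. Lies loose in the remaining bay. Origin at the centre of its underside.
- fossilbox: A bystander standing on the table near the egg box: display box with dark fossils on a brown bed, 66 mm (x) by 100 mm (y), 36 mm high, white label on its -x side. Origin at the centre of its underside.
- jar: Bystander: amber jar with black cap, 60 mm across, 100 mm high, upright. Origin at the centre of its underside.
Mind the look-alikes: they are no part of the job. What is shaped like the shellbox but red or yellow is not meant. What is shaped like the eggbox but pink is not meant.

How it is judged (in metres and radians):
On the way, in this order (a step that is already met when the one before it is completed fails the run):
1. the top drawer is pulled out, at least 145 mm of its 160 mm (value of joint cab_drawer0 above 0.145 m), for 0.1 s.
2. the egg box stands released in the free bay, label to the front, with the drawer still out (value of joint cab_drawer0 above 0.12 m and y of eggbox in the frame of liner between -0.02 and 0.02 m and x of eggbox in the frame of floor_front between 0.018 and 0.108 m and z of eggbox in the frame of floor_front between -0.001 and 0.009 m and angle between eggbox's own z axis and vertical below 0.08 rad and angle between the x axis of eggbox and the x axis of floor_front, either way round below 0.25 rad and x of cab_drawer0_handle in the frame of eggbox below 0 m and contact force between eggbox and the fingers below 0.2 N), for 0.3 s.
At the end, for the whole second after the job is handed in: Drawer shut within 6 mm; egg box flat (0.08 rad) on the liner in the free bay, within 20 mm sideways of its middle, 45 mm fore and aft of the bay row's middle, 0.25 rad of square, orange label to the front, released, at rest; shell and mineral boxes flat on the floor of that row (value of joint cab_drawer0 below 0.006 m and y of eggbox in the frame of liner between -0.02 and 0.02 m and x of eggbox in the frame of floor_front between 0.018 and 0.108 m and z of eggbox in the frame of floor_front between -0.001 and 0.009 m and angle between each of eggbox, shellbox, mineralbox's own z axis and vertical below 0.08 rad and angle between the x axis of eggbox and the x axis of floor_front, either way round below 0.25 rad and x of cab_drawer0_handle in the frame of eggbox below 0 m and contact force between eggbox and the fingers below 0.2 N and x of shellbox in the frame of floor_front between 0.013 and 0.113 m and z of each of shellbox, mineralbox in the frame of floor_front below 0.006 m and x of mineralbox in the frame of floor_front between 0.013 and 0.113 m and linear speed of eggbox below 0.02 m/s); the robot touches nothing.
It fails at once if the egg box is tilted more than 0.45 rad (angle between eggbox's own z axis and vertical above 0.45 rad).
It fails at once if the egg box is dropped (moving faster than 0.5 m/s with no finger on it) (linear speed of eggbox above 0.5 m/s and contact force between eggbox and the fingers below 0.05 N).
It fails at once if the drawer is slammed (closing faster than 0.5 m/s) (velocity of joint cab_drawer0 below -0.5 m/s).
It fails at once if a box already in the drawer is lifted more than 25 mm or tipped more than 0.3 rad (z of any of shellbox, mineralbox in the frame of floor_front above 0.025 m or angle between any of shellbox, mineralbox's own z axis and vertical above 0.3 rad).
It fails at once if the fossil box or the jar is moved more than 30 mm (distance of any of fossilbox, jar from where it was at the start of the episode above 0.03 m).
It also fails if it takes over 67 s, if anything falls off the work surface, if the arm or the gripper's body presses on something with over 40 N, if the wrist force passes 120 N, or if a joint passes its speed limit or range.

### The arm

A 6-joint arm with a two-finger parallel gripper is mounted at the origin on the work surface. World frame = base frame: x ahead of the robot, y to its left, z up, the work surface at z = 0. Lengths are in mm, angles in rad, forces in N, time in s.
With the tool pointing down it reaches from about 350 to 725 mm from the base axis. Payload 4.3 kg.
Tool frame: the origin (TCP) lies at the very end of the fingers, on their centre line; the grasp point (between the pads) lies 19 mm behind it (robot.grip_point_offset is the z of the grasp point in the tool frame, in mm); z points along the fingers, y is the direction in which the jaws open and shut (so a half turn about z gives the same grasp; the last joint's range is limited). The gripper opens to 85 mm and grips with 20 to 120 N. Pads are 22 mm wide; open, the fingers measure 114 mm over their backs; the gripper's body (76 mm by 85 mm) begins 54 mm behind the grasp point. The pads swing forward as they close: fully open they stand 13 mm farther back than shut.
Start: joints at [1.031, 0.377, 0.081, 1.274, 0, 1.46], TCP at [239.608, 522.738, 231.329] pointing down, gripper open.
Joint ranges: [-2.72, 2.72], [-0.84, 1.66], [-1.02, 1.22], [-1.77, 2.12], [-1.37, 1.28], [-3.14, 3.14]. Speed limits (rad/s): [2.57, 2.57, 3.14, 3.14, 3.14, 3.14].

### API

Orientations are given as a unit quaternion [w, x, y, z].
In Python, from rig import robot gives the robot as it stands.
- The arm moves only by the shell command python3 -m pendant 'ROWS' [FORCE]. ROWS is JSON, a list of rows, each an object of numbers: "gripper": the opening, from 0 (shut) to 1 (fully open); "tx", "ty", "tz": the shift along the world's x, y, z in m; "turn": the turn about the world's z in degrees. In form: [{"gripper": .., "tx": .., "ty": .., "tz": .., "turn": ..}, ...]. A call has 1 to 5 rows; each row is the pose to reach, as a shift and turn from the pose measured when the call began; what a row does not reach only later rows make up. A row lasts 1/12 s, in which the tool goes at most 41.7 mm and 7.16 degrees, less where a joint would pass 70% of its speed; a pose out of reach is approached as far as the arm can. A call with a gripper value outside its range is refused whole. The fingers move at their own pace and stop on an object; FORCE is the grip in N (left out, the last holds). Time passes only in rows, so rows that repeat a pose let the fingers close. It gives the time, the measured TCP pose, the force and the opening at its end, in the units of the state.
- robot.read_state(): the state, without advancing time (a new reading comes with each control period).
- robot.grab_frame(name): name is "scene" or "side" or "wrist"; returns a dict with "color" (480x640x3 uint8, blue, green, red), "fovy" (degrees; the focal length in pixels is half the picture's height over the tangent of half this angle, whatever the lens; pixels are square), "cx", "cy" (the principal point, pixels), "k1" (the pictures are not rectified: a ray, as slopes to the right and down, at radius r is drawn at 1 + k1 r^2 times it, then the intrinsics apply), "R" (3x3) and "t" (3): a world point X has camera coordinates R X + t. Camera axes: x right, y down, z forward; pixel columns grow to the right and rows downward; lengths in mm; the calibration is good to about 2 mm. A picture is of the moment at which its call begins. There is no depth.
- robot.close_job(): hands the job in, once; it reports no verdict.
Trained networks look in a picture, given as the dict that the camera call returned (one of the last four; its "shot" number tells which), for a name from the list of things; names that differ only in an ending like _2 or _b are one class to them, and where a whole thing is asked for, a point or a joint stands for the part that bears it (a point fixed in the world has none). Each returns a list of dicts, best first, with "conf" (0 to 1); they miss things now and then, are a little off and sometimes report something else, mostly with a low value. They report only what shows in the picture. A call takes as long as a camera call. They do not tell look-alikes from the thing itself.
- robot.silhouettes(query, picture): "pixels" (480x640 bool, what is visible of it) and "centre" ([column, row] in pixels, amid what is visible of it).
The state is a dict: "clock": time; "joint_positions": joint angles; "joint_velocities": joint speeds; "effort": joint torques, N m; "tcp_pos": TCP position; "tcp_rot": TCP orientation; "wrist_force": force on the tool from outside, world axes, zero at the start; "ft_torque": the same for the moment, N m; "width": finger opening in mm.
Only numpy, scipy, OpenCV 4.12 (cv2) and the standard library are available. Lean on these libraries where they do the work, as an engineer would, in place of code of your own. Each camera call takes 0.05 s, during which the arm holds its last target.

## Working session

There is one attempt and no reset: what is moved stays moved. The work goes in short steps, Python scripts to look and compute and a shell command to move; the robot and the scene stay as the last step left them, time stands still between calls to the robot, and variables do not carry over. Pictures are saved under pics/ and viewed, and the job is handed in when it is done.

```bash
ls -la; mkdir -p pics; cat > h.py <<'E'
import numpy as np, cv2
from rig import robot
def cam(f):
    H,W=f["color"].shape[:2]
    fl=H/2/np.tan(np.radians(f["fovy"])/2)
    return fl,f["cx"],f["cy"],f["k1"],np.array(f["R"]),np.array(f["t"])
def proj(f,X):
    fl,cx,cy,k1,R,t=cam(f)
    X=np.atleast_2d(np.array(X,float)); c=X@R.T+t
    s=c[:,:2]/c[:,2:3]; r2=(s**2).sum(1,keepdims=True)
    s=s*(1+k1*r2)
    return s*fl+np.array([cx,cy])
def ray(f,px):
    fl,cx,cy,k1,R,t=cam(f)
    d=(np.array(px,float)-[cx,cy])/fl; s=d.copy()
    for _ in range(30): s=d/(1+k1*(s@s))
    v=R.T@np.array([s[0],s[1],1.0]); o=-R.T@t
    return o,v/np.linalg.norm(v)
def atz(f,px,z):
    o,v=ray(f,px); return o+v*(z-o[2])/v[2]
def tri(pairs):
    A=np.zeros((3,3));b=np.zeros(3)
    for f,px in pairs:
        o,v=ray(f,px);P=np.eye(3)-np.outer(v,v);A+=P;b+=P@o
    X=np.linalg.solve(A,b)
    return X,[float(np.linalg.norm(proj(f,X)[0]-px)) for f,px in pairs]
E
python3 - <<'E'
from h import *
s=robot.read_state(); print({k:(np.round(v,3).tolist()) for k,v in s.items()}); print(robot.grip_point_offset)
for n in ["scene","side","wrist"]:
    f=robot.grab_frame(n); cv2.imwrite(f"pics/{n}0.png",f["color"])
    o=-np.array(f["R"]).T@np.array(f["t"]); print(n,f["fovy"],f["cx"],f["cy"],f["k1"],o.round(1),np.array(f["R"])[2].round(3))
E
```

```text
total 12
drwxr-xr-x  3 agent agent 4096 Dec  5 18:56 .
drwxr-xr-x 23 root  root  4096 Dec  5 18:56 ..
drwxr-xr-x  2 agent agent 4096 Dec  5 18:56 pics
{'clock': 0.0, 'joint_positions': [1.031, 0.378, 0.08, 1.274, 0.0, 1.461], 'joint_velocities': [0.002, -0.001, 0.001, 0.002, 0.001, 0.0], 'effort': [-0.002, -46.36, 26.988, 0.021, -0.001, -0.0], 'tcp_pos': [239.246, 522.157, 230.342], 'tcp_rot': [-0.0, 0.213, 0.977, -0.001], 'wrist_force': [-0.489, -0.461, -0.227], 'ft_torque': [-0.052, -0.05, -0.029], 'width': 85.667}
-18.700000000000003
scene 57.20684751712992 319.06789761112054 237.2998972738924 -0.10189044370737553 [ 864.5 -202.5  763.7] [-0.495  0.334 -0.802]
side 54.28094521067725 322.15021948476027 233.28532866527004 -0.11743822574486691 [ 359.5 -538.1  798.6] [ 0.125  0.646 -0.753]
wrist 68.03625023548658 322.2509548503336 240.71914339569432 -0.024895197000570513 [178.6 548.7 373.3] [ 0.238 -0.111 -0.965]
```

View pics/scene0.png

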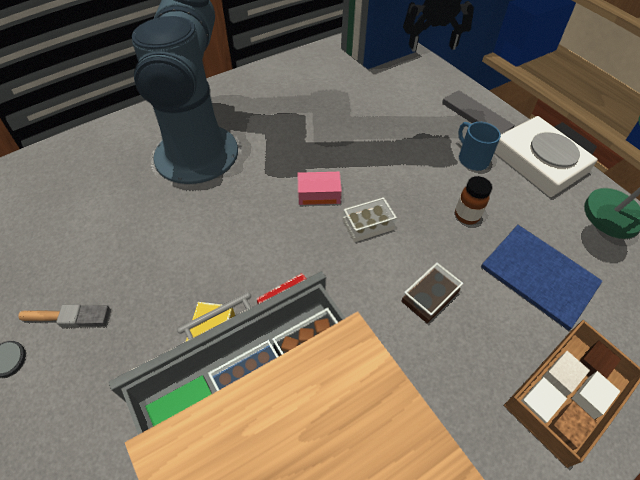

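View pics/side0.png

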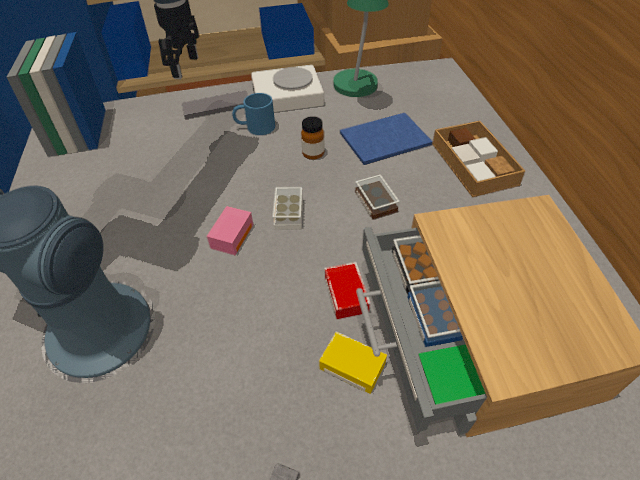

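View pics/wrist0.png

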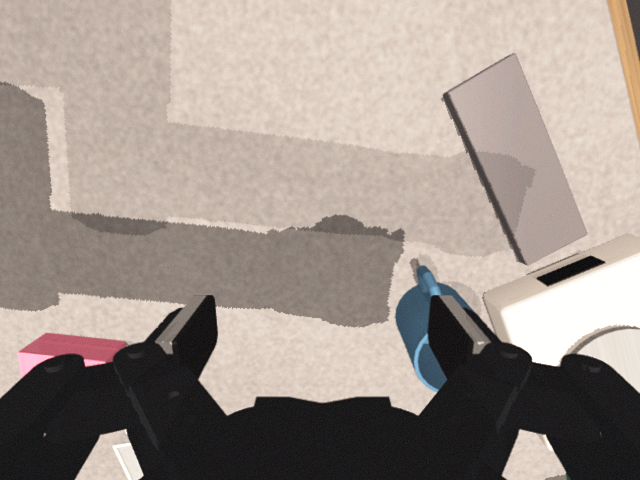

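```bash
cat > sil.py <<'E'
from h import *
import sys
fr={n:robot.grab_frame(n) for n in ["scene","side"]}
names=["cab_drawer0","cab_drawer0_handle","liner","eggbox","shellbox","mineralbox","fossilbox","jar"]
res={}
for n,f in fr.items():
    cv2.imwrite(f"pics/{n}1.png",f["color"])
    for q in names:
        for i,d in enumerate(robot.silhouettes(q,f)):
            p=d["pixels"]; ys,xs=np.nonzero(p)
            if d["conf"]<0.15: continue
            print(n,q,i,round(d["conf"],2),np.round(d["centre"],1),p.sum(),(xs.min(),xs.max(),ys.min(),ys.max()) if len(xs) else None)
            if i==0: res[n+"_"+q]=p
np.savez("sil.npz",**res)
import pickle
pickle.dump(fr,open("fr.pkl","wb"))
a=fr["scene"]["color"][240:480,100:420]; cv2.imwrite("pics/sc_cab.png",cv2.resize(a,None,fx=2.5,fy=2.5,interpolation=cv2.INTER_CUBIC))
a=fr["side"]["color"][190:450,310:640]; cv2.imwrite("pics/sd_cab.png",cv2.resize(a,None,fx=2.3,fy=2.3,interpolation=cv2.INTER_CUBIC))
E
python3 sil.py
```

```text
scene cab_drawer0 0 0.74 [219.8 342.2] 10217 (np.int64(109), np.int64(343), np.int64(273), np.int64(433))
scene liner 0 0.75 [177.5 403.1] 1307 (np.int64(147), np.int64(209), np.int64(378), np.int64(424))
scene liner 1 0.32 [217.3 340.3] 10109 (np.int64(109), np.int64(342), np.int64(272), np.int64(433))
scene eggbox 0 0.62 [370.2 220.3] 1636 (np.int64(342), np.int64(396), np.int64(197), np.int64(241))
scene eggbox 1 0.62 [318.9 188.1] 1364 (np.int64(298), np.int64(341), np.int64(171), np.int64(204))
scene shellbox 0 0.78 [202.7 314.4] 703 (np.int64(190), np.int64(234), np.int64(302), np.int64(335))
scene shellbox 1 0.68 [219.9 340.8] 10337 (np.int64(109), np.int64(343), np.int64(271), np.int64(433))
scene shellbox 2 0.58 [281.9 291.3] 349 (np.int64(257), np.int64(305), np.int64(274), np.int64(303))
scene shellbox 3 0.56 [241.9 363.3] 1399 (np.int64(209), np.int64(276), np.int64(340), np.int64(389))
scene mineralbox 0 0.89 [300.3 332.9] 1231 (np.int64(272), np.int64(336), np.int64(310), np.int64(353))
scene fossilbox 0 0.75 [429.4 290.2] 1936 (np.int64(402), np.int64(462), np.int64(26
[... 735 characters left out ...]
ide eggbox 1 0.67 [288.3 204.6] 1154 (np.int64(274), np.int64(301), np.int64(187), np.int64(229))
side shellbox 0 0.67 [431.6 314.5] 2306 (np.int64(408), np.int64(462), np.int64(282), np.int64(346))
side shellbox 1 0.63 [352.8 360.7] 2415 (np.int64(319), np.int64(386), np.int64(333), np.int64(392))
side shellbox 2 0.58 [343.8 289.2] 1624 (np.int64(325), np.int64(369), np.int64(263), np.int64(317))
side mineralbox 0 0.72 [411.3 262.7] 1662 (np.int64(392), np.int64(438), np.int64(236), np.int64(292))
side fossilbox 0 0.95 [374.3 198.8] 1305 (np.int64(355), np.int64(398), np.int64(175), np.int64(218))
side jar 0 0.66 [316.3 138.5] 860 (np.int64(301), np.int64(324), np.int64(117), np.int64(158))
```

View pics/sc_cab.png

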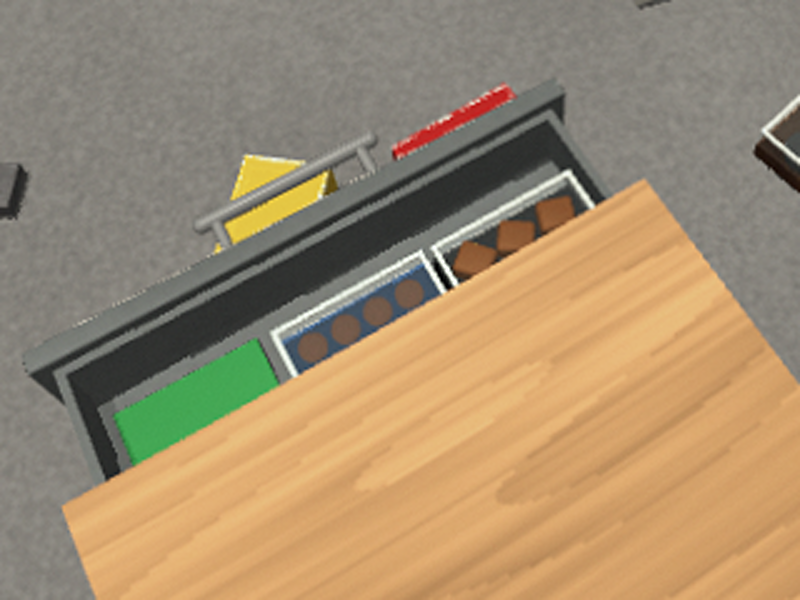

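View pics/sd_cab.png

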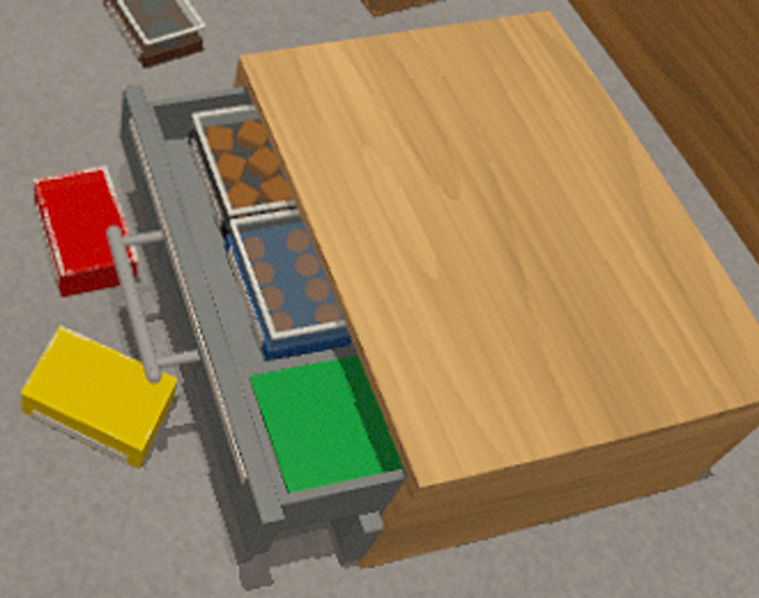

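```bash
cat > fit.py <<'E'
from h import *
import pickle
from scipy.optimize import least_squares
fr=pickle.load(open("fr.pkl","rb"))
obs=[("scene",(357.2,312.4),"ctl"),("scene",(125.2,443.2),"ctr"),("side",(413.5,214.8),"ctl"),("side",(491.7,401.7),"ctr"),("side",(550,195.7),"cbl"),
("scene",(180,330),"hr"),("scene",(248.8,295.6),"hl"),("side",(360,290),"hl"),("side",(376.5,353.9),"hr"),
("side",(418.7,353.5),"ll"),("side",(435.7,403.5),"lr"),("scene",(203.2,376),"ll"),("scene",(146.8,404.8),"lr")]
def pts(p):
    X0,Y0,psi,q,zf,lx=p
    c,s=np.cos(psi),np.sin(psi)
    def w(x,y,z): return np.array([X0+c*x-s*y,Y0+s*x+c*y,z])
    return dict(ctl=w(-6,185,160),ctr=w(-6,-185,160),cbl=w(294,185,160),cbr=w(294,-185,160),
      hl=w(-q-56,60,zf+32),hr=w(-q-56,-60,zf+32),h=w(-q-56,0,zf+32),
      ll=w(-q+lx,-60,zf+4),lr=w(-q+lx,-156,zf+4),ff=w(-q,0,zf),
      ftl=w(-q,164,zf+58),ftr=w(-q,-164,zf+58))
def res(p):
    P=pts(p); return np.concatenate([proj(fr[n],P[k])[0]-np.array(u) for n,u,k in obs])
if __name__=="__main__":
    r=least_squares(res,[500,-200,-0.3,80,90,14],loss="soft_l1",f_scale=2)
    print(r.x.round(3)); 
    for (n,u,k),e in zip(obs,res(r.x).reshape(-1,2)): print(n,k,e.round(1))
    P=pts(r.x)
    for k in P: print(k,P[k].round(1),round(np.hypot(*P[k][:2]),1))
    np.save("fit.npy",r.x)
    # silhouettes of boxes: egg, fossil
    S=np.load("sil.npz")
E
python3 fit.py
python3 - <<'E'
from h import *
import pickle
fr=pickle.load(open("fr.pkl","rb"))
a=fr["scene"]["color"][150:330,270:510]; cv2.imwrite("pics/sc_egg.png",cv2.resize(a,None,fx=3.3,fy=3.3,interpolation=cv2.INTER_CUBIC))
a=fr["side"]["color"][100:260,200:410]; cv2.imwrite("pics/sd_egg.png",cv2.resize(a,None,fx=3.6,fy=3.6,interpolation=cv2.INTER_CUBIC))
E
```

```text
[ 6.43456e+02 -1.64490e+02 -2.50000e-02  8.26300e+01  9.14410e+01
  1.69530e+01]
scene ctl [ 0.8 -0.9]
scene ctr [-0.3 -0.5]
side ctl [-0.5 -1. ]
side ctr [-0.2 -0.1]
side cbl [ 4.4 -2.5]
scene hr [0.8 0.6]
scene hl [-0.6  0.4]
side hl [-1.1  0.5]
side hr [-0.1 -1.5]
side ll [-0.7 -1.3]
side lr [1.  4.2]
scene ll [-0.3 -0.9]
scene lr [-1.6  1.5]
ctl [642.   20.6 160. ] 642.4
ctr [ 632.9 -349.3  160. ] 722.9
cbl [942.   13.2 160. ] 942.0
cbr [ 932.8 -356.7  160. ] 998.7
hl [ 506.4 -101.1  123.4] 516.3
hr [ 503.4 -221.   123.4] 549.8
h [ 504.9 -161.   123.4] 529.9
ll [ 576.3 -222.8   95.4] 617.9
lr [ 573.9 -318.8   95.4] 656.5
ff [ 560.9 -162.4   91.4] 583.9
ftl [564.9   1.5 149.4] 564.9
ftr [ 556.8 -326.4  149.4] 645.4
```

View pics/sc_egg.png

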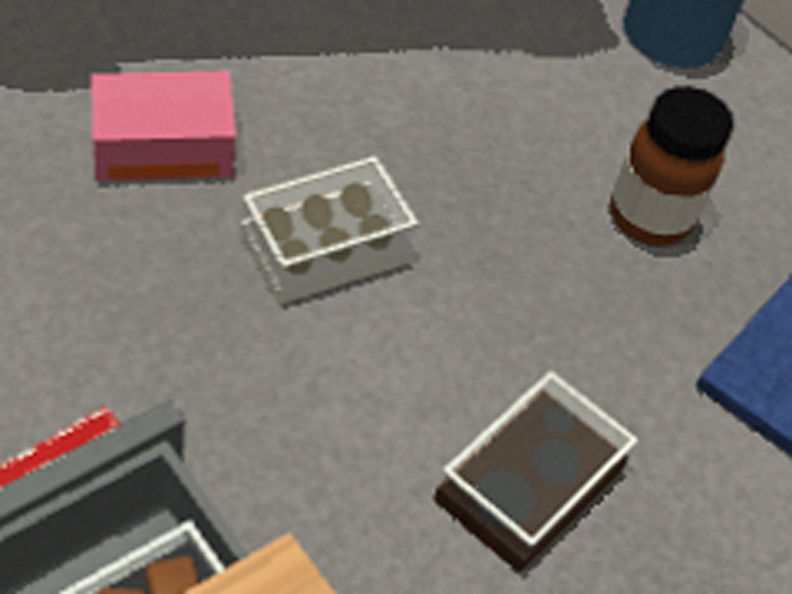

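View pics/sd_egg.png

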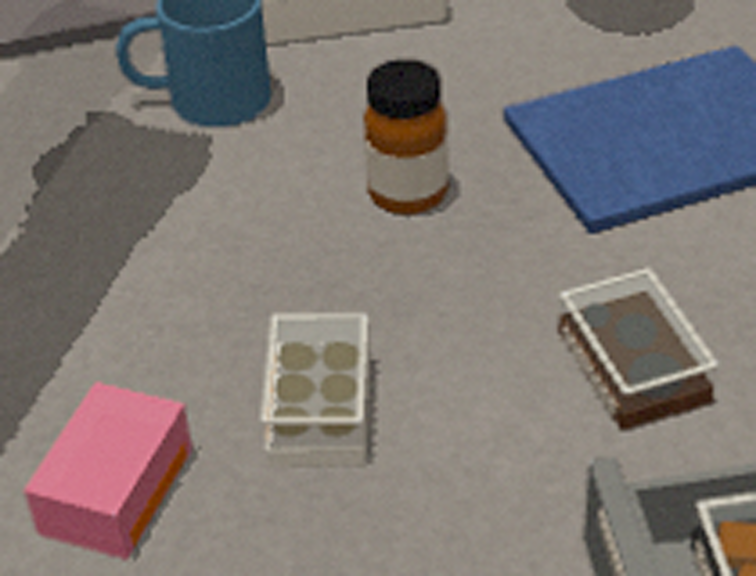

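```bash
python3 - <<'E'
from h import *
import pickle
fr=pickle.load(open("fr.pkl","rb"))
def rect(f,px,z):
    P=np.array([atz(f,p,z) for p in px]); c=P.mean(0)
    e=[np.linalg.norm(P[i]-P[(i+1)%4]) for i in range(4)]
    angs=[np.degrees(np.arctan2(*(P[(i+1)%4]-P[i])[1::-1])) for i in range(4)]
    print(P[:,:2].round(1).tolist(),c.round(1),np.round(e,1),np.round(angs,1))
sc=[(345.2,210),(383.9,198.2),(396.1,217.3),(356.7,230)]
sd=[(275.6,187.8),(301.9,187.5),(300.8,216.9),(273.3,216.7)]
rect(fr["scene"],sc,42); rect(fr["side"],sd,42)
# fossil
o=np.array([270,150]);f=[(447,469),(551,375),(634,439),(531,544)]
rect(fr["scene"],[o+np.array(p)/3.3 for p in f],36)
o=np.array([200,100]);f=[(562,294),(649,271),(715,364),(630,391)]
rect(fr["side"],[o+np.array(p)/3.6 for p in f],36)
print(atz(fr["scene"],(478,185),100).round(),atz(fr["side"],(312,123),100).round())
# pink box corners top z=42, red / yellow 36
o=np.array([270,150]);f=[(92,73),(230,72),(235,137),(93,138)]
rect(fr["scene"],[o+np.array(p)/3.3 for p in f],42)
E
for v in 1; do python3 - <<'E'
from h import *
import pickle
fr=pickle.load(open("fr.pkl","rb"))
a=fr["scene"]["color"][190:250,330:410]; cv2.imwrite("pics/egg_close.png",cv2.resize(a,None,fx=8,fy=8,interpolation=cv2.INTER_CUBIC))
E
done
```

```text
[[388.7, 184.9], [407.4, 276.1], [464.2, 264.1], [445.8, 173.4]] [426.5 224.6  42. ] [93.2 58.1 92.5 58.3] [  78.4  -12.  -101.4  168.7]
[[406.9, 275.0], [467.7, 262.1], [448.4, 169.2], [388.8, 183.3]] [427.9 222.4  42. ] [62.1 94.9 61.3 93.4] [ -12.  -101.7  166.7   78.8]
[[613.2, 166.1], [598.2, 261.0], [659.2, 271.8], [676.4, 174.7]] [636.8 218.4  36. ] [96.  62.  98.6 63.8] [  99.    10.1  -79.9 -172.3]
[[599.0, 259.8], [662.1, 269.2], [677.9, 174.6], [618.0, 163.3]] [639.2 216.7  36. ] [63.8 95.8 61.  98.3] [   8.4  -80.5 -169.3  101.1]
[523. 429. 100.] [526. 429. 100.]
[[236.2, 159.8], [287.8, 241.2], [340.1, 208.6], [288.8, 128.1]] [288.2 184.4  42. ] [96.4 61.6 95.5 61.5] [  57.6  -31.9 -122.5  148.9]
```

View pics/egg_close.png

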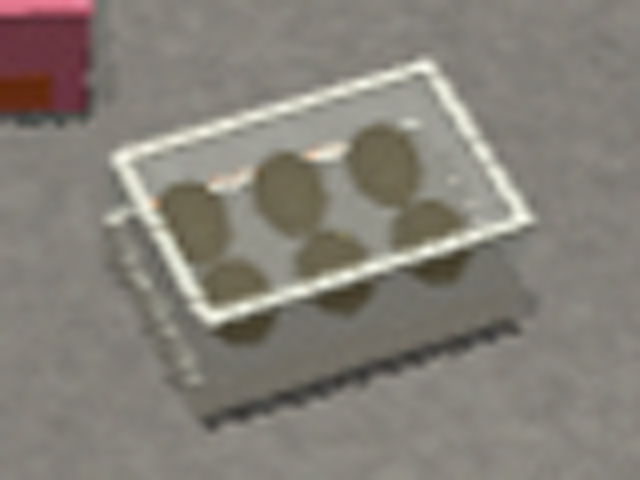

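```bash
python3 -m pendant '[{"gripper":0.29,"tx":0.08,"ty":-0.2,"tz":0,"turn":-33},{"gripper":0.29,"tx":0.08,"ty":-0.2,"tz":0,"turn":-33},{"gripper":0.29,"tx":0.08,"ty":-0.2,"tz":0,"turn":-33},{"gripper":0.29,"tx":0.08,"ty":-0.2,"tz":0,"turn":-33},{"gripper":0.29,"tx":0.08,"ty":-0.2,"tz":0,"turn":-33}]' 40
```

```text
clock: 1.47
tcp_pos: [317.2, 327.7, 231.4]
tcp_rot: [0.0, 0.484, 0.875, 0.0]
wrist_force: [1.1, -0.3, 0.3]
width: 25.9
```

```bash
python3 -m pendant '[{"gripper":0.29,"tx":0.07,"ty":-0.18,"tz":0,"turn":-33.5},{"gripper":0.29,"tx":0.07,"ty":-0.18,"tz":0,"turn":-33.5},{"gripper":0.29,"tx":0.07,"ty":-0.18,"tz":0,"turn":-33.5},{"gripper":0.29,"tx":0.07,"ty":-0.18,"tz":0,"turn":-33.5},{"gripper":0.29,"tx":0.07,"ty":-0.18,"tz":0,"turn":-33.5}]'; python3 -m pendant '[{"gripper":0.29,"tx":0.075,"ty":-0.19,"tz":0,"turn":0},{"gripper":0.29,"tx":0.075,"ty":-0.19,"tz":0,"turn":0},{"gripper":0.29,"tx":0.075,"ty":-0.19,"tz":0,"turn":0},{"gripper":0.29,"tx":0.075,"ty":-0.19,"tz":0,"turn":0},{"gripper":0.29,"tx":0.075,"ty":-0.19,"tz":0,"turn":0}]'
```

```text
clock: 1.88
tcp_pos: [388.0, 144.7, 231.7]
tcp_rot: [0.001, 0.718, 0.696, 0.0]
wrist_force: [0.6, 0.4, -0.6]
width: 24.6
clock: 2.3
tcp_pos: [463.4, -47.5, 232.0]
tcp_rot: [0.001, 0.718, 0.696, 0.001]
wrist_force: [-0.2, 0.2, -0.3]
width: 24.9
```

```bash
python3 -m pendant '[{"gripper":0.29,"tx":0.0415,"ty":-0.1135,"tz":-0.04,"turn":0.4},{"gripper":0.29,"tx":0.0415,"ty":-0.1135,"tz":-0.04,"turn":0.4},{"gripper":0.29,"tx":0.0415,"ty":-0.1135,"tz":-0.04,"turn":0.4},{"gripper":0.29,"tx":0.0415,"ty":-0.1135,"tz":-0.062,"turn":0.4},{"gripper":0.29,"tx":0.0415,"ty":-0.1135,"tz":-0.062,"turn":0.4}]'
python3 - <<'E'
from h import *
fr={n:robot.grab_frame(n) for n in ["scene","side","wrist"]}
T=robot.read_state()["tcp_pos"]; print(np.round(T,1),robot.read_state()["width"])
p=np.load("fit.npy")
from fit import pts
P=pts(p)
ims=[]
for n,f in fr.items():
    im=f["color"].copy()
    for k in ["hl","hr","h"]:
        u=proj(f,P[k])[0]; cv2.circle(im,tuple(int(round(v)) for v in u),3,(255,0,255),1)
    u=proj(f,T)[0]; cv2.circle(im,tuple(int(round(v)) for v in u),3,(0,255,255),1)
    cv2.imwrite(f"pics/{n}_h1.png",im); ims.append(im)
a=cv2.resize(ims[0][220:400,120:360],None,fx=3.3,fy=3.3,interpolation=cv2.INTER_CUBIC); cv2.imwrite("pics/sch1.png",a)
a=cv2.resize(ims[1][200:440,280:520],None,fx=2.5,fy=2.5,interpolation=cv2.INTER_CUBIC); cv2.imwrite("pics/sdh1.png",a)
E
```

```text
clock: 2.72
tcp_pos: [503.4, -162.6, 166.0]
tcp_rot: [-0.001, 0.717, 0.697, -0.0]
wrist_force: [-1.7, -0.2, 0.0]
width: 25.0
[ 504.4 -160.2  170.5] 24.882061689825616
```

View pics/wrist_h1.png

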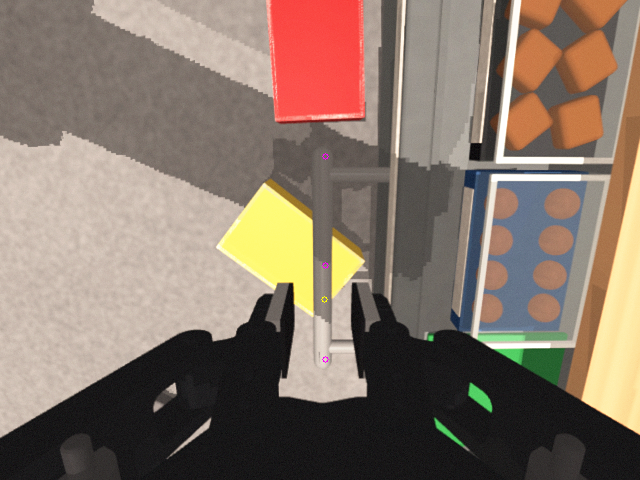

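View pics/sdh1.png

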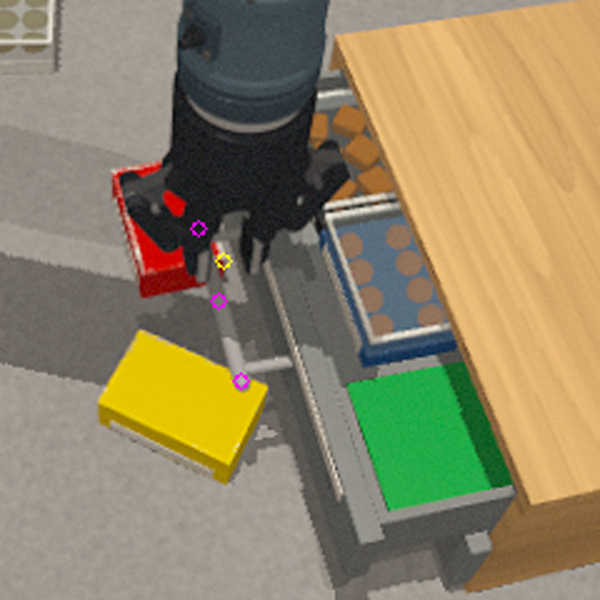

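```bash
python3 -m pendant '[{"gripper":0.29,"tx":0,"ty":0,"tz":-0.03,"turn":0},{"gripper":0.29,"tx":0,"ty":0,"tz":-0.065,"turn":0},{"gripper":0.29,"tx":0,"ty":0,"tz":-0.065,"turn":0},{"gripper":0.0,"tx":0,"ty":0,"tz":-0.065,"turn":0},{"gripper":0.0,"tx":0,"ty":0,"tz":-0.065,"turn":0}]' 40; python3 -m pendant '[{"gripper":0,"tx":0,"ty":0,"tz":0,"turn":0},{"gripper":0,"tx":0,"ty":0,"tz":0,"turn":0},{"gripper":0,"tx":0,"ty":0,"tz":0,"turn":0}]' 40
```

```text
clock: 3.28
tcp_pos: [505.0, -159.3, 107.3]
tcp_rot: [0.002, 0.715, 0.699, 0.001]
wrist_force: [-1.0, 0.5, 4.2]
width: 9.3
clock: 3.53
tcp_pos: [504.5, -159.2, 107.3]
tcp_rot: [0.001, 0.715, 0.699, 0.0]
wrist_force: [-1.1, -2.6, -2.9]
width: 9.4
```

```bash
python3 -m pendant '[{"gripper":0,"tx":-0.015,"ty":0.0004,"tz":0,"turn":0},{"gripper":0,"tx":-0.03,"ty":0.0008,"tz":0,"turn":0},{"gripper":0,"tx":-0.045,"ty":0.0012,"tz":0,"turn":0},{"gripper":0,"tx":-0.06,"ty":0.0016,"tz":0,"turn":0},{"gripper":0,"tx":-0.072,"ty":0.002,"tz":0,"turn":0}]'; python3 -m pendant '[{"gripper":0,"tx":-0.004,"ty":0,"tz":0,"turn":0},{"gripper":0,"tx":-0.006,"ty":0,"tz":0,"turn":0},{"gripper":0,"tx":-0.006,"ty":0,"tz":0,"turn":0}]'; python3 - <<'E'
from h import *
for n in ["scene","side"]:
    f=robot.grab_frame(n); cv2.imwrite(f"pics/{n}_p1.png",f["color"])
s=robot.read_state(); print(np.round(s["tcp_pos"],1),np.round(s["wrist_force"],1),s["width"],s["clock"])
E
```

```text
clock: 3.95
tcp_pos: [431.8, -157.4, 107.3]
tcp_rot: [0.002, 0.715, 0.699, 0.0]
wrist_force: [0.6, -3.7, -6.3]
width: 8.9
clock: 4.2
tcp_pos: [427.0, -157.4, 107.4]
tcp_rot: [0.002, 0.715, 0.699, 0.002]
wrist_force: [3.7, -2.4, -8.9]
width: 9.0
[ 426.9 -157.4  107.4] [ 4.3 -1.3 -8.5] 9.020860009451704 4.3
```

View pics/scene_p1.png

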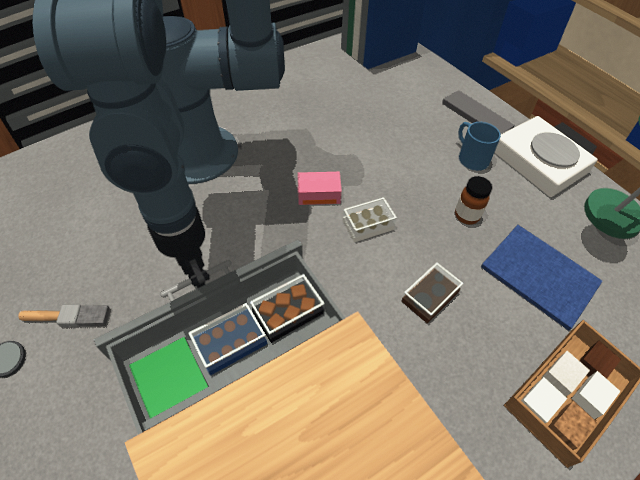

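```bash
python3 -m pendant '[{"gripper":0,"tx":-0.002,"ty":0,"tz":0,"turn":0},{"gripper":0,"tx":-0.004,"ty":0,"tz":0,"turn":0},{"gripper":0,"tx":-0.004,"ty":0,"tz":0,"turn":0}]'; python3 -m pendant '[{"gripper":0.28,"tx":0,"ty":0,"tz":0,"turn":0},{"gripper":0.28,"tx":0,"ty":0,"tz":0,"turn":0},{"gripper":0.28,"tx":0,"ty":0,"tz":0,"turn":0},{"gripper":0.28,"tx":0,"ty":0,"tz":0,"turn":0}]'
```

```text
clock: 4.55
tcp_pos: [427.0, -157.4, 107.4]
tcp_rot: [0.004, 0.715, 0.699, 0.004]
wrist_force: [13.3, -1.0, -17.8]
width: 9.4
clock: 4.88
tcp_pos: [426.7, -157.1, 107.8]
tcp_rot: [0.004, 0.715, 0.699, 0.004]
wrist_force: [0.7, -0.7, 0.4]
width: 23.9
```

```bash
python3 -m pendant '[{"gripper":0.28,"tx":0,"ty":0,"tz":0.035,"turn":0},{"gripper":0.28,"tx":0,"ty":0,"tz":0.075,"turn":0},{"gripper":0.28,"tx":0,"ty":0,"tz":0.1,"turn":0},{"gripper":1,"tx":0,"ty":0.04,"tz":0.1,"turn":-5},{"gripper":1,"tx":0,"ty":0.08,"tz":0.1,"turn":-10.5}]'; python3 -m pendant '[{"gripper":1,"tx":0,"ty":0.2,"tz":0,"turn":0},{"gripper":1,"tx":0,"ty":0.2,"tz":0,"turn":0},{"gripper":1,"tx":0,"ty":0.2,"tz":0,"turn":0},{"gripper":1,"tx":0,"ty":0.2,"tz":0,"turn":0},{"gripper":1,"tx":0,"ty":0.2,"tz":0,"turn":0}]'
```

```text
clock: 5.3
tcp_pos: [428.6, -78.3, 210.4]
tcp_rot: [0.007, 0.779, 0.628, 0.006]
wrist_force: [1.5, 1.3, -0.2]
width: 46.8
clock: 5.72
tcp_pos: [427.7, 124.4, 210.9]
tcp_rot: [0.007, 0.778, 0.628, 0.006]
wrist_force: [0.2, -0.7, 0.3]
width: 85.4
```

```bash
python3 -m pendant '[{"gripper":1,"tx":0,"ty":0.04,"tz":-0.01,"turn":0.4},{"gripper":1,"tx":0,"ty":0.08,"tz":-0.02,"turn":0.4},{"gripper":1,"tx":0,"ty":0.099,"tz":-0.05,"turn":0.4},{"gripper":1,"tx":0,"ty":0.099,"tz":-0.09,"turn":0.4},{"gripper":1,"tx":0,"ty":0.099,"tz":-0.09,"turn":0.4}]'; cat > chk.py <<'E'
from h import *
import sys
tag=sys.argv[1]
fr={n:robot.grab_frame(n) for n in ["scene","side","wrist"]}
s=robot.read_state()
T=np.array(s["tcp_pos"]); print(np.round(T,1),np.round(s["tcp_rot"],4),np.round(s["wrist_force"],1),round(s["width"],1),s["clock"])
for n,f in fr.items():
    im=f["color"].copy()
    u=proj(f,T)[0]
    if n=="wrist": cv2.circle(im,tuple(int(round(v)) for v in u),3,(0,255,255),1)
    cv2.imwrite(f"pics/{n}_{tag}.png",im)
import pickle; pickle.dump(fr,open("fr_%s.pkl"%tag,"wb"))
E
python3 chk.py e1
```

```text
clock: 6.13
tcp_pos: [421.2, 222.5, 114.3]
tcp_rot: [0.005, 0.775, 0.632, -0.0]
wrist_force: [-1.2, -0.9, -1.6]
width: 85.4
[427.7 223.1 121.9] [0.0067 0.776  0.6306 0.0057] [-0.2  0.4 -0.3] 85.7 6.2833
```

View pics/wrist_e1.png

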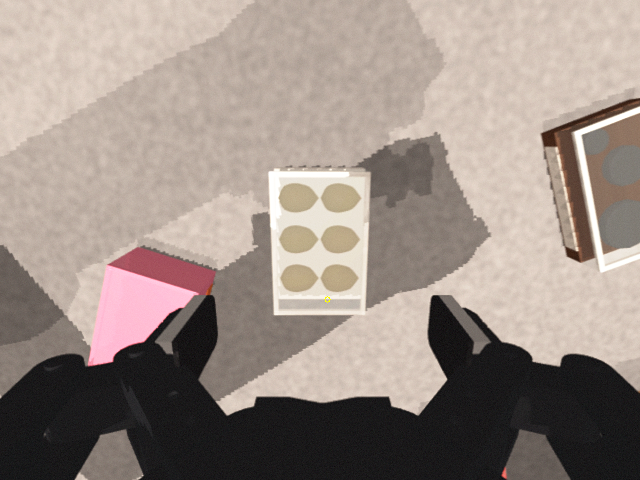

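View pics/side_e1.png

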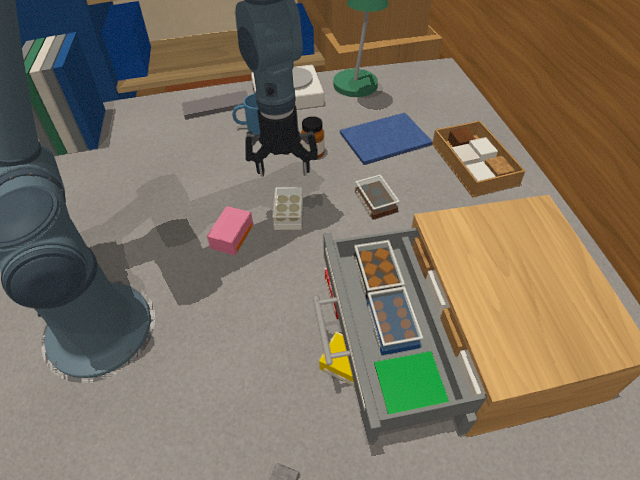

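```bash
python3 - <<'E'
from h import *
import pickle
fr=pickle.load(open("fr_e1.pkl","rb"))
f=fr["wrist"]
P=np.array([atz(f,p,42) for p in [(270,172),(369,173),(365.5,313.5),(275,313.5)]])
print(P.round(1),P.mean(0).round(1))
for i in range(4):
    d=P[(i+1)%4]-P[i]; print(round(np.linalg.norm(d),1),round(np.degrees(np.arctan2(d[1],d[0])),1))
E
```

```text
[[405.1 276.4  42. ]
 [464.3 263.4  42. ]
 [445.9 170.5  42. ]
 [385.5 183.5  42. ]] [425.2 223.4  42. ]
60.6 -12.4
94.8 -101.2
61.8 167.9
95.0 78.1
```

```bash
python3 -m pendant '[{"gripper":1,"tx":-0.001,"ty":0,"tz":-0.03,"turn":0},{"gripper":1,"tx":-0.001,"ty":0,"tz":-0.06,"turn":0},{"gripper":1,"tx":-0.001,"ty":0,"tz":-0.08,"turn":0},{"gripper":1,"tx":-0.001,"ty":0,"tz":-0.08,"turn":0},{"gripper":1,"tx":-0.001,"ty":0,"tz":-0.08,"turn":0}]' 30; python3 -m pendant '[{"gripper":1,"tx":0,"ty":0,"tz":-0.015,"turn":0},{"gripper":1,"tx":0,"ty":0,"tz":-0.03,"turn":0},{"gripper":1,"tx":0,"ty":0,"tz":-0.035,"turn":0},{"gripper":1,"tx":0,"ty":0,"tz":-0.035,"turn":0},{"gripper":1,"tx":0,"ty":0,"tz":-0.035,"turn":0}]'
```

```text
clock: 6.7
tcp_pos: [428.0, 222.8, 43.5]
tcp_rot: [0.007, 0.776, 0.63, 0.006]
wrist_force: [0.8, 0.7, 0.3]
width: 85.7
clock: 7.12
tcp_pos: [429.3, 223.2, 10.2]
tcp_rot: [0.007, 0.777, 0.63, 0.007]
wrist_force: [0.2, -0.1, 0.4]
width: 85.6
```

```bash
python3 -m pendant '[{"gripper":1,"tx":-0.003,"ty":0,"tz":-0.004,"turn":0},{"gripper":1,"tx":-0.003,"ty":0,"tz":-0.004,"turn":0},{"gripper":0.5,"tx":-0.003,"ty":0,"tz":-0.004,"turn":0},{"gripper":0.5,"tx":-0.003,"ty":0,"tz":-0.004,"turn":0},{"gripper":0.5,"tx":-0.003,"ty":0,"tz":-0.004,"turn":0}]' 30;  python3 -m pendant '[{"gripper":0.5,"tx":0,"ty":0,"tz":0,"turn":0},{"gripper":0.5,"tx":0,"ty":0,"tz":0,"turn":0},{"gripper":0.5,"tx":0,"ty":0,"tz":0,"turn":0}]' 30; python3 chk.py e2
```

```text
clock: 7.53
tcp_pos: [426.3, 223.4, 6.8]
tcp_rot: [0.007, 0.776, 0.63, 0.008]
wrist_force: [-1.1, -0.1, 4.7]
width: 61.8
clock: 7.78
tcp_pos: [426.2, 223.4, 6.8]
tcp_rot: [0.007, 0.776, 0.63, 0.008]
wrist_force: [-0.2, 0.5, 0.6]
width: 61.4
[426.2 223.4   6.8] [0.0072 0.7765 0.6301 0.0075] [-0.6 -0.2  1.4] 62.0 7.9333
```

View pics/wrist_e2.png

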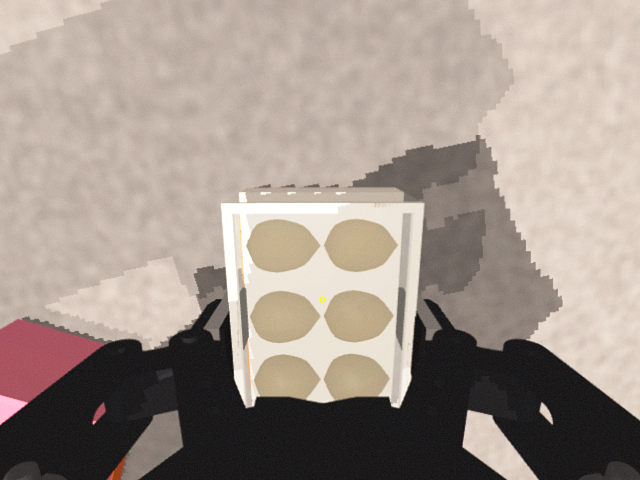

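```bash
python3 -m pendant '[{"gripper":0.5,"tx":0,"ty":0,"tz":0.02,"turn":0},{"gripper":0.5,"tx":0,"ty":0,"tz":0.05,"turn":0},{"gripper":0.5,"tx":0,"ty":0,"tz":0.085,"turn":0},{"gripper":0.5,"tx":0,"ty":0,"tz":0.12,"turn":0},{"gripper":0.5,"tx":0,"ty":0,"tz":0.15,"turn":0}]' 30; python3 - <<'E'
from h import *
import pickle
fr=pickle.load(open("fr_e1.pkl","rb"))
p=np.load("fit.npy"); X0,Y0,psi,q,zf,lx=p; q=160.
c,s=np.cos(psi),np.sin(psi)
def loc(P):  # world->floor_front frame (q=160)
    d=np.array(P)[...,:2]-[X0,Y0]; x=d[...,0]*c+d[...,1]*s+q; y=-d[...,0]*s+d[...,1]*c
    return np.stack([x,y],-1)
for n in ["scene","side"]:
    f=fr[n]; b,g,r=[f["color"][...,i].astype(int) for i in range(3)]
    m=((g>90)&(g-r>60)&(g-b>60)).astype(np.uint8)
    if n=="scene": m[:300]=0
    else: m[:330]=0
    k,l,st,ce=cv2.connectedComponentsWithStats(m); i=1+np.argmax(st[1:,4]); 
    cs,_=cv2.findContours((l==i).astype(np.uint8),cv2.RETR_EXTERNAL,cv2.CHAIN_APPROX_NONE)
    C=max(cs,key=len)[:,0,:]
    W=np.array([atz(f,u,zf+4) for u in C]); L=loc(W).astype(np.float32)
    R=cv2.minAreaRect(L); print(n,st[i],"local rect",R, "bbox",L.min(0).round(1),L.max(0).round(1))
f=fr["side"]; a=f["color"][230:440,310:500]; cv2.imwrite("pics/sd_dr.png",cv2.resize(a,None,fx=2.8,fy=2.8,interpolation=cv2.INTER_CUBIC))
f=fr["scene"]; a=f["color"][230:440,90:350]; cv2.imwrite("pics/sc_dr.png",cv2.resize(a,None,fx=2.8,fy=2.8,interpolation=cv2.INTER_CUBIC))
E
```

```text
clock: 8.35
tcp_pos: [426.1, 223.3, 158.6]
tcp_rot: [0.007, 0.776, 0.63, 0.008]
wrist_force: [0.8, 0.2, -1.9]
width: 61.8
scene [ 130  337   78   81 3576] local rect ((65.8984375, -108.62771606445312), (95.50053405761719, 96.78162384033203), 89.91663360595703) bbox [  17.5 -156.4] [114.3 -60.8]
side [ 374  351   75   63 3214] local rect ((67.17214965820312, -105.8005142211914), (88.28084564208984, 97.41502380371094), 89.90419006347656) bbox [  18.4 -149.9] [115.9 -61.7]
```

View pics/sd_dr.png

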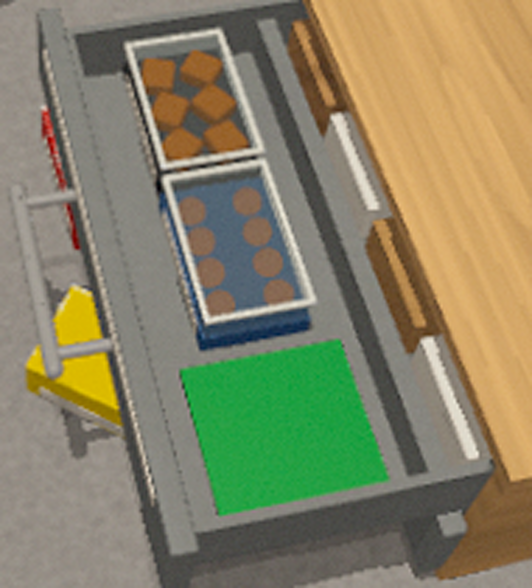

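View pics/sc_dr.png

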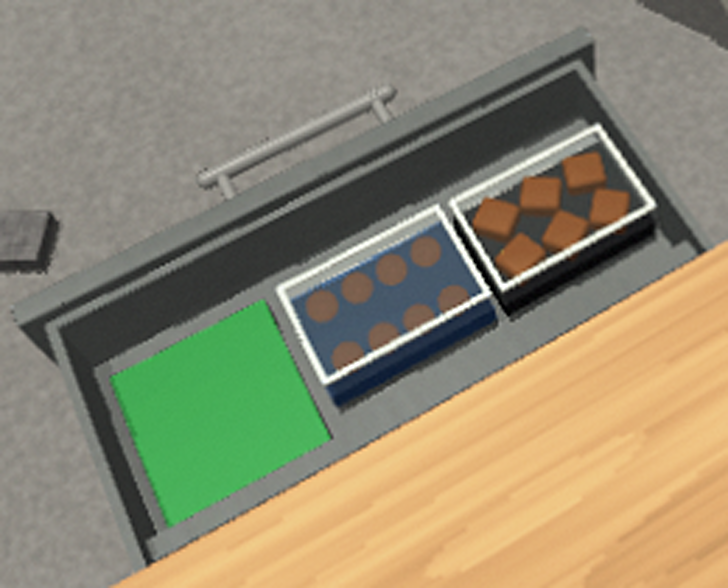

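```bash
python3 - <<'E'
from h import *
import pickle
fr=pickle.load(open("fr_e1.pkl","rb"))
p=np.load("fit.npy"); X0,Y0,psi,q,zf,lx=p; q=160.
c,s=np.cos(psi),np.sin(psi)
def loc(P):
    d=np.array(P)[...,:2]-[X0,Y0]; return np.stack([d[...,0]*c+d[...,1]*s+q,-d[...,0]*s+d[...,1]*c],-1)
sd=[(167,178),(262,162),(314,301),(209,326)]; sc=[(278,287),(440,208),(495,297),(324,381)]
print(loc([atz(fr["side"],np.array(u)/2.8+[310,230],zf+36) for u in sd]).round(1))
print(loc([atz(fr["scene"],np.array(u)/2.8+[90,230],zf+36) for u in sc]).round(1))
def w(x,y): return np.array([X0+c*(x-q)-s*y,Y0+s*(x-q)+c*y])
print(w(63,-110),w(65,-110), np.degrees(psi), np.hypot(*w(65,-110)))
T=np.array([robot.read_state()["tcp_pos"][i] for i in range(3)]);print(T,w(64,-110)-T[:2])
R=robot.read_state()["tcp_rot"];print(R)
E
```

```text
[[ 37.1  47.7]
 [ 97.7  47.6]
 [ 99.2 -51.1]
 [ 36.  -54.4]]
[[ 33.6 -49.4]
 [ 36.4  51. ]
 [102.1  52. ]
 [ 97.4 -49.4]]
[ 543.75698684 -272.04888345] [ 545.7563711  -272.09850765] -1.4217746277110916 609.8258886500311
[426.14548781 223.2766816  158.61162445] [ 118.61119117 -495.35037715]
[0.00728109 0.77649402 0.63003543 0.00770578]
```

```bash
python3 -m pendant '[{"gripper":0.5,"tx":0.004,"ty":-0.017,"tz":0.015,"turn":1},{"gripper":0.5,"tx":0.011,"ty":-0.046,"tz":0.03,"turn":3},{"gripper":0.5,"tx":0.019,"ty":-0.08,"tz":0.04,"turn":5},{"gripper":0.5,"tx":0.028,"ty":-0.115,"tz":0.04,"turn":7},{"gripper":0.5,"tx":0.036,"ty":-0.15,"tz":0.04,"turn":9}]' 30; python3 -m pendant '[{"gripper":0.5,"tx":0.008,"ty":-0.034,"tz":0,"turn":0.5},{"gripper":0.5,"tx":0.016,"ty":-0.068,"tz":0,"turn":1},{"gripper":0.5,"tx":0.024,"ty":-0.102,"tz":0,"turn":1.5},{"gripper":0.5,"tx":0.032,"ty":-0.136,"tz":0,"turn":1.5},{"gripper":0.5,"tx":0.04,"ty":-0.165,"tz":0,"turn":1.5}]'
```

```text
clock: 8.77
tcp_pos: [462.9, 72.0, 199.3]
tcp_rot: [0.007, 0.724, 0.69, 0.009]
wrist_force: [0.2, 0.6, -2.1]
width: 61.6
clock: 9.18
tcp_pos: [502.7, -95.3, 198.9]
tcp_rot: [0.007, 0.715, 0.699, 0.009]
wrist_force: [0.6, 0.2, -1.6]
width: 61.5
```

```bash
python3 -m pendant '[{"gripper":0.5,"tx":0.01,"ty":-0.04,"tz":0,"turn":0},{"gripper":0.5,"tx":0.02,"ty":-0.08,"tz":0,"turn":0},{"gripper":0.5,"tx":0.03,"ty":-0.12,"tz":0,"turn":0},{"gripper":0.5,"tx":0.039,"ty":-0.155,"tz":0,"turn":0},{"gripper":0.5,"tx":0.042,"ty":-0.177,"tz":0,"turn":0}]' 30; python3 -m pendant '[{"gripper":0.5,"tx":0,"ty":0,"tz":0,"turn":0},{"gripper":0.5,"tx":0,"ty":0,"tz":-0.01,"turn":0},{"gripper":0.5,"tx":0,"ty":0,"tz":-0.02,"turn":0},{"gripper":0.5,"tx":0,"ty":0,"tz":-0.025,"turn":0},{"gripper":0.5,"tx":0,"ty":0,"tz":-0.025,"turn":0}]'; python3 chk.py d1
```

```text
clock: 9.6
tcp_pos: [545.2, -276.5, 197.9]
tcp_rot: [0.008, 0.716, 0.698, 0.008]
wrist_force: [0.5, -0.5, -2.1]
width: 61.5
clock: 10.02
tcp_pos: [543.6, -274.0, 170.3]
tcp_rot: [0.005, 0.715, 0.699, 0.008]
wrist_force: [0.1, 1.1, -2.9]
width: 62.0
[ 545.2 -275.4  172.9] [0.0074 0.7155 0.6985 0.0082] [ 0.5  0.2 -1.6] 61.5 10.1667
```

View pics/wrist_d1.png

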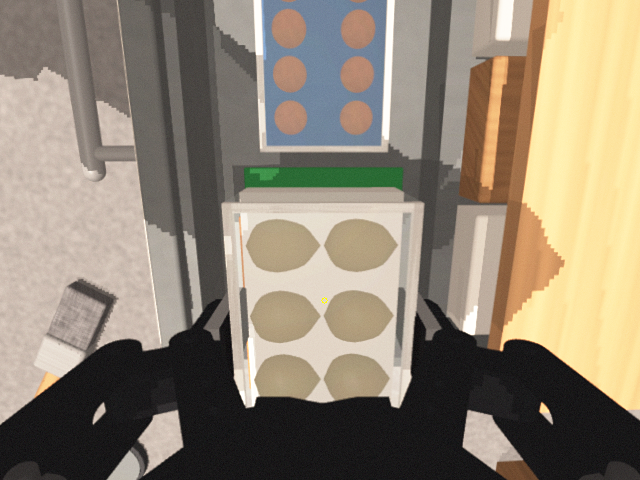

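View pics/scene_d1.png

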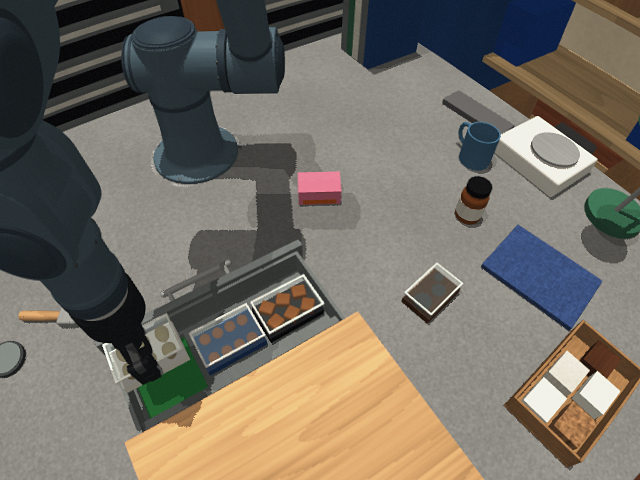

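View pics/side_d1.png

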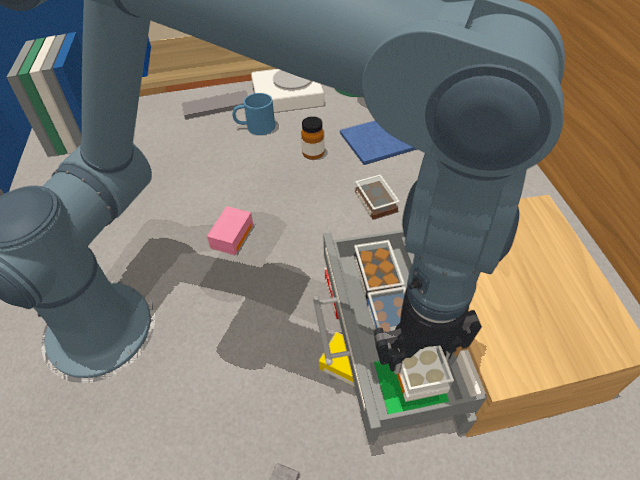

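```bash
python3 -m pendant '[{"gripper":0.5,"tx":-0.0005,"ty":0.0035,"tz":-0.01,"turn":0},{"gripper":0.5,"tx":-0.0005,"ty":0.0035,"tz":-0.025,"turn":0},{"gripper":0.5,"tx":-0.0005,"ty":0.0035,"tz":-0.04,"turn":0},{"gripper":0.5,"tx":-0.0005,"ty":0.0035,"tz":-0.045,"turn":0},{"gripper":0.5,"tx":-0.0005,"ty":0.0035,"tz":-0.045,"turn":0}]' 30; python3 chk.py d2
```

```text
clock: 10.58
tcp_pos: [543.8, -270.9, 126.9]
tcp_rot: [0.006, 0.715, 0.699, 0.008]
wrist_force: [0.3, 0.5, -1.7]
width: 61.7
[ 545.3 -272.1  129.1] [0.0083 0.7155 0.6986 0.0084] [ 0.2  0.1 -1.8] 62.0 10.7333
```

View pics/wrist_d2.png

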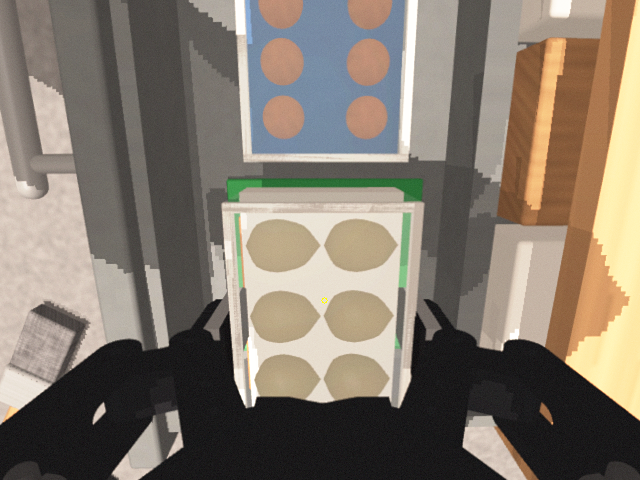

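```bash
python3 -m pendant '[{"gripper":0.5,"tx":0,"ty":0,"tz":-0.008,"turn":0},{"gripper":0.5,"tx":0,"ty":0,"tz":-0.016,"turn":0},{"gripper":0.5,"tx":0,"ty":0,"tz":-0.022,"turn":0},{"gripper":0.5,"tx":0,"ty":0,"tz":-0.023,"turn":0},{"gripper":0.5,"tx":0,"ty":0,"tz":-0.023,"turn":0}]' 30; python3 -m pendant '[{"gripper":0.5,"tx":0,"ty":0,"tz":-0.001,"turn":0},{"gripper":0.5,"tx":0,"ty":0,"tz":-0.002,"turn":0},{"gripper":0.5,"tx":0,"ty":0,"tz":-0.002,"turn":0}]'
```

```text
clock: 11.15
tcp_pos: [544.6, -271.7, 105.0]
tcp_rot: [0.007, 0.715, 0.699, 0.008]
wrist_force: [0.1, -0.3, -1.2]
width: 61.4
clock: 11.4
tcp_pos: [544.5, -271.6, 102.9]
tcp_rot: [0.007, 0.715, 0.699, 0.008]
wrist_force: [-0.2, 0.5, -2.2]
width: 62.0
```

```bash
python3 -m pendant '[{"gripper":0.5,"tx":0,"ty":0,"tz":-0.0005,"turn":0},{"gripper":0.5,"tx":0,"ty":0,"tz":-0.001,"turn":0},{"gripper":0.5,"tx":0,"ty":0,"tz":-0.0015,"turn":0},{"gripper":0.5,"tx":0,"ty":0,"tz":-0.0015,"turn":0}]'; python3 -m pendant '[{"gripper":0.5,"tx":0,"ty":0,"tz":-0.0005,"turn":0},{"gripper":0.5,"tx":0,"ty":0,"tz":-0.001,"turn":0},{"gripper":0.5,"tx":0,"ty":0,"tz":-0.0015,"turn":0},{"gripper":0.5,"tx":0,"ty":0,"tz":-0.0015,"turn":0}]'
```

```text
clock: 11.73
tcp_pos: [544.5, -271.7, 101.4]
tcp_rot: [0.007, 0.715, 0.699, 0.008]
wrist_force: [0.1, -1.0, -2.7]
width: 61.5
clock: 12.07
tcp_pos: [545.0, -271.8, 100.9]
tcp_rot: [0.008, 0.715, 0.699, 0.009]
wrist_force: [-0.2, 0.9, 4.4]
width: 61.7
```

```bash
python3 -m pendant '[{"gripper":0.5,"tx":0,"ty":0,"tz":0,"turn":0},{"gripper":0.86,"tx":0,"ty":0,"tz":0,"turn":0},{"gripper":0.86,"tx":0,"ty":0,"tz":0,"turn":0},{"gripper":0.86,"tx":0,"ty":0,"tz":0,"turn":0},{"gripper":0.86,"tx":0,"ty":0,"tz":0,"turn":0}]'; python3 chk.py r1
```

```text
clock: 12.48
tcp_pos: [545.0, -271.8, 100.7]
tcp_rot: [0.008, 0.715, 0.699, 0.008]
wrist_force: [-0.3, 0.3, 0.5]
width: 73.6
[ 545.  -271.8  100.8] [0.0078 0.7155 0.6985 0.0085] [-0.2  0.   0.9] 73.7 12.6333
```

View pics/wrist_r1.png

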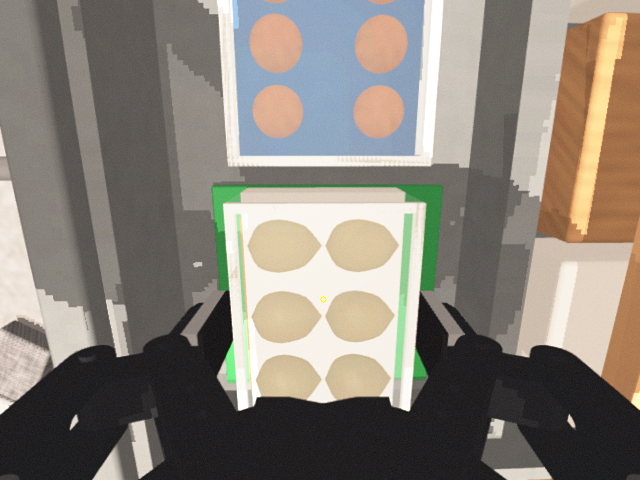

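```bash
python3 -m pendant '[{"gripper":0.86,"tx":0,"ty":0,"tz":0.01,"turn":0},{"gripper":0.86,"tx":0,"ty":0,"tz":0.03,"turn":0},{"gripper":0.86,"tx":0,"ty":0,"tz":0.06,"turn":0},{"gripper":0.86,"tx":0,"ty":0,"tz":0.09,"turn":0},{"gripper":0.86,"tx":0,"ty":0,"tz":0.11,"turn":0}]'; python3 -m pendant '[{"gripper":0.29,"tx":-0.029,"ty":0.029,"tz":0,"turn":0},{"gripper":0.29,"tx":-0.058,"ty":0.057,"tz":0,"turn":0},{"gripper":0.29,"tx":-0.087,"ty":0.086,"tz":0,"turn":0},{"gripper":0.29,"tx":-0.118,"ty":0.114,"tz":0,"turn":0},{"gripper":0.29,"tx":-0.118,"ty":0.114,"tz":0,"turn":0}]'; python3 chk.py c1
```

```text
clock: 13.05
tcp_pos: [545.8, -272.2, 214.6]
tcp_rot: [0.01, 0.715, 0.699, 0.009]
wrist_force: [0.4, -0.7, -0.2]
width: 73.6
clock: 13.47
tcp_pos: [418.9, -151.7, 212.8]
tcp_rot: [0.004, 0.715, 0.699, 0.008]
wrist_force: [-1.9, -0.1, -1.3]
width: 25.1
[ 428.1 -158.3  215.7] [0.0106 0.7153 0.6987 0.0092] [0.5 0.1 0.2] 24.5 13.6167
```

View pics/scene_c1.png

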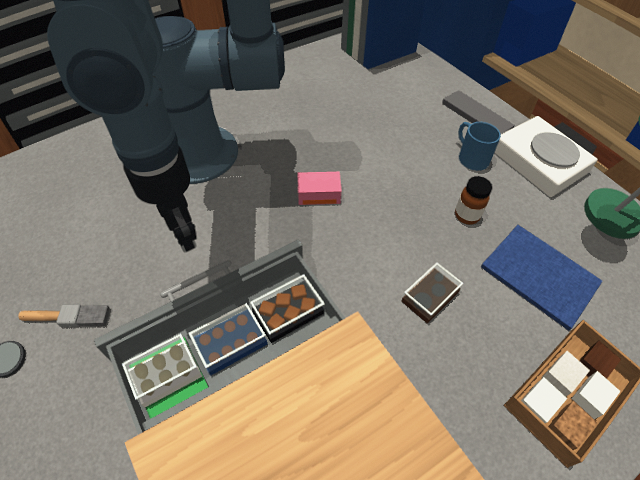

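View pics/wrist_c1.png

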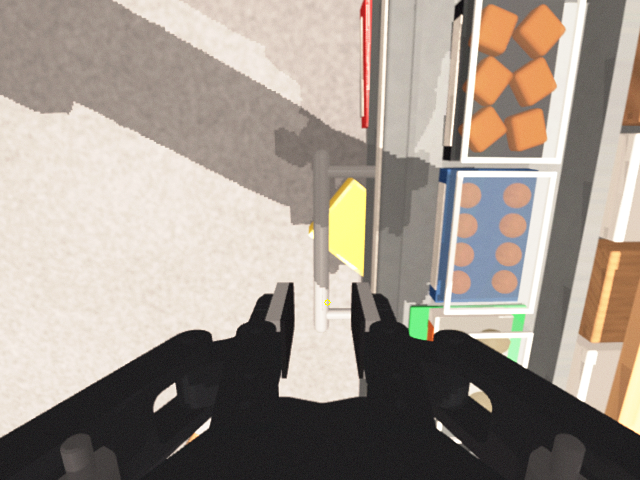

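View pics/side_c1.png

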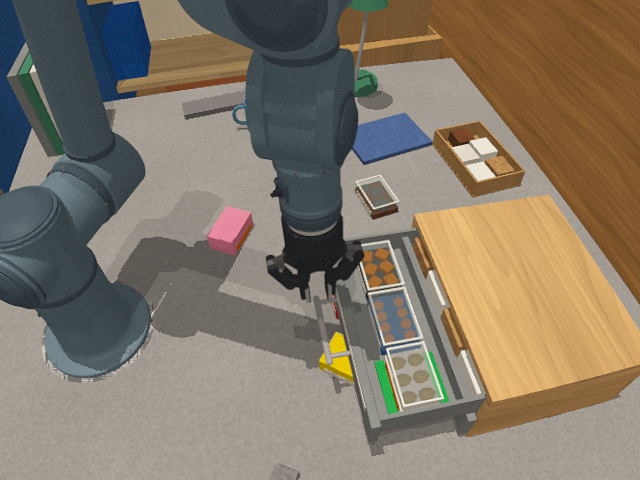

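```bash
python3 - <<'E'
from h import *
import pickle
fr=pickle.load(open("fr_c1.pkl","rb"))
a=fr["side"]["color"][325:425,360:460]; b=fr["scene"]["color"][325:425,110:210]
cv2.imwrite("pics/rim.png",np.hstack([cv2.resize(x,None,fx=4,fy=4,interpolation=cv2.INTER_CUBIC) for x in (b,a)]))
E
```

```text
(no output)
```

View pics/rim.png

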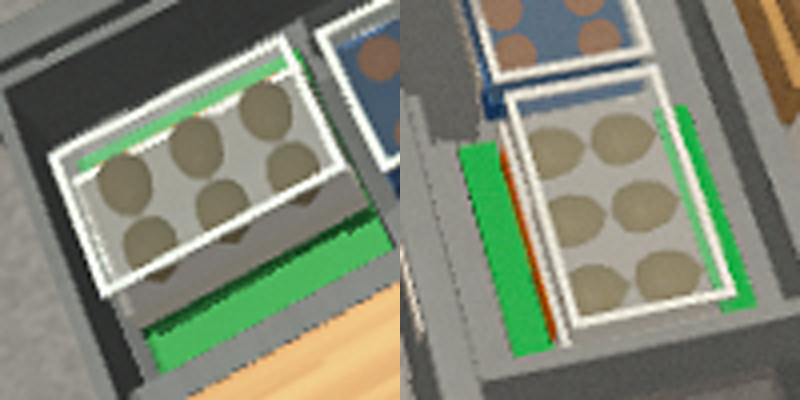

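```bash
python3 - <<'E'
from h import *
import pickle
fr=pickle.load(open("fr_c1.pkl","rb"))
p=np.load("fit.npy"); X0,Y0,psi,q,zf,lx=p; q=160.
c,s=np.cos(psi),np.sin(psi)
def loc(P):
    d=np.array(P)[...,:2]-[X0,Y0]; return np.stack([d[...,0]*c+d[...,1]*s+q,-d[...,0]*s+d[...,1]*c],-1)
sc=[(52,158),(288,40),(345,167),(105,293)]; sd=[(107,95),(258,67),(333,293),(176,325)]
for z in (46,):
  for n,l,o in (("scene",sc,(110,325)),("side",sd,(360,325))):
    L=loc([atz(fr[n],np.array(u)/4+o,zf+z) for u in l]); print(n,L.round(1).tolist(),L.mean(0).round(1))
E
python3 -m pendant '[{"gripper":0.29,"tx":-0.001,"ty":0.001,"tz":-0.035,"turn":0},{"gripper":0.29,"tx":-0.001,"ty":0.001,"tz":-0.065,"turn":0},{"gripper":0.29,"tx":-0.001,"ty":0.001,"tz":-0.075,"turn":0},{"gripper":0.29,"tx":-0.001,"ty":0.001,"tz":-0.075,"turn":0},{"gripper":0.29,"tx":-0.001,"ty":0.001,"tz":-0.075,"turn":0}]'
```

```text
scene [[36.0, -156.1], [37.2, -60.5], [95.6, -61.6], [94.9, -155.6]] [  65.9 -108.5]
side [[35.9, -63.8], [97.3, -63.9], [95.7, -157.9], [36.2, -157.6]] [  66.3 -110.8]
clock: 14.03
tcp_pos: [428.3, -158.3, 140.9]
tcp_rot: [0.011, 0.715, 0.698, 0.009]
wrist_force: [0.1, -0.6, 0.6]
width: 24.9
```

```bash
python3 -m pendant '[{"gripper":0.29,"tx":-0.001,"ty":0,"tz":-0.02,"turn":0},{"gripper":0.29,"tx":-0.001,"ty":0,"tz":-0.033,"turn":0},{"gripper":0.29,"tx":-0.001,"ty":0,"tz":-0.033,"turn":0},{"gripper":0,"tx":-0.001,"ty":0,"tz":-0.033,"turn":0},{"gripper":0,"tx":-0.001,"ty":0,"tz":-0.033,"turn":0}]' 40; python3 -m pendant '[{"gripper":0,"tx":0,"ty":0,"tz":0,"turn":0},{"gripper":0,"tx":0,"ty":0,"tz":0,"turn":0},{"gripper":0,"tx":0,"ty":0,"tz":0,"turn":0}]' 40
```

```text
clock: 14.45
tcp_pos: [428.4, -159.1, 109.3]
tcp_rot: [0.012, 0.716, 0.698, 0.009]
wrist_force: [-0.3, -1.1, -1.6]
width: 9.5
clock: 14.7
tcp_pos: [428.3, -159.1, 109.3]
tcp_rot: [0.012, 0.716, 0.698, 0.009]
wrist_force: [0.1, -0.6, -7.2]
width: 9.1
```

```bash
python3 -m pendant '[{"gripper":0,"tx":0.003,"ty":-0.0001,"tz":0,"turn":0},{"gripper":0,"tx":0.009,"ty":-0.0002,"tz":0,"turn":0},{"gripper":0,"tx":0.017,"ty":-0.0004,"tz":0,"turn":0},{"gripper":0,"tx":0.025,"ty":-0.0006,"tz":0,"turn":0},{"gripper":0,"tx":0.033,"ty":-0.0008,"tz":0,"turn":0}]' 40; python3 -m pendant '[{"gripper":0,"tx":0.008,"ty":-0.0002,"tz":0,"turn":0},{"gripper":0,"tx":0.016,"ty":-0.0004,"tz":0,"turn":0},{"gripper":0,"tx":0.024,"ty":-0.0006,"tz":0,"turn":0},{"gripper":0,"tx":0.032,"ty":-0.0008,"tz":0,"turn":0},{"gripper":0,"tx":0.04,"ty":-0.001,"tz":0,"turn":0}]' 40
```

```text
clock: 15.12
tcp_pos: [462.4, -160.0, 109.3]
tcp_rot: [0.012, 0.716, 0.698, 0.009]
wrist_force: [-0.6, -0.7, -5.8]
width: 9.1
clock: 15.53
tcp_pos: [503.4, -161.0, 109.3]
tcp_rot: [0.012, 0.715, 0.698, 0.009]
wrist_force: [-2.0, -0.6, -4.3]
width: 9.2
```

```bash
python3 -m pendant '[{"gripper":0,"tx":0.008,"ty":-0.0002,"tz":0,"turn":0},{"gripper":0,"tx":0.016,"ty":-0.0004,"tz":0,"turn":0},{"gripper":0,"tx":0.024,"ty":-0.0006,"tz":0,"turn":0},{"gripper":0,"tx":0.032,"ty":-0.0008,"tz":0,"turn":0},{"gripper":0,"tx":0.04,"ty":-0.001,"tz":0,"turn":0}]' 40; python3 -m pendant '[{"gripper":0,"tx":0.008,"ty":-0.0002,"tz":0,"turn":0},{"gripper":0,"tx":0.016,"ty":-0.0004,"tz":0,"turn":0},{"gripper":0,"tx":0.024,"ty":-0.0006,"tz":0,"turn":0},{"gripper":0,"tx":0.03,"ty":-0.0008,"tz":0,"turn":0},{"gripper":0,"tx":0.034,"ty":-0.0009,"tz":0,"turn":0}]' 40
```

```text
clock: 15.95
tcp_pos: [544.2, -162.0, 109.3]
tcp_rot: [0.012, 0.715, 0.698, 0.01]
wrist_force: [-0.8, -0.6, -4.1]
width: 9.1
clock: 16.37
tcp_pos: [579.4, -162.8, 109.3]
tcp_rot: [0.012, 0.715, 0.699, 0.01]
wrist_force: [-1.3, 0.3, -3.3]
width: 9.4
```

```bash
python3 chk.py s1
```

```text
[ 579.1 -162.8  109.3] [0.0122 0.7154 0.6986 0.01  ] [ 2.6 -0.2 -4.7] 9.1 16.5167
```

View pics/wrist_s1.png

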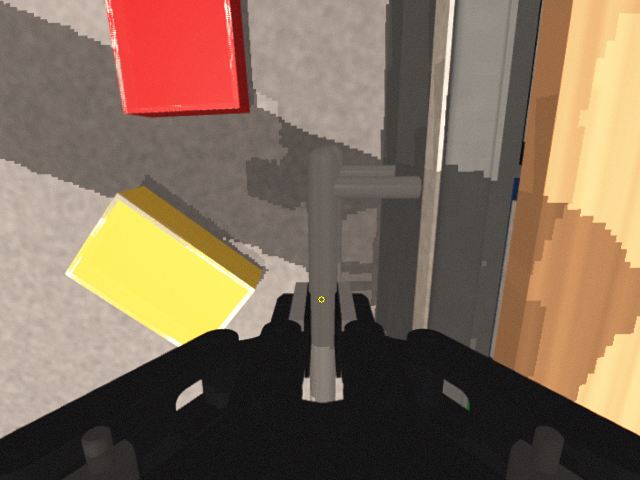

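```bash
python3 -m pendant '[{"gripper":0,"tx":0.002,"ty":0,"tz":0,"turn":0},{"gripper":0,"tx":0.004,"ty":0,"tz":0,"turn":0},{"gripper":0,"tx":0.006,"ty":0,"tz":0,"turn":0},{"gripper":0,"tx":0.008,"ty":0,"tz":0,"turn":0},{"gripper":0,"tx":0.008,"ty":0,"tz":0,"turn":0}]' 40; python3 -m pendant '[{"gripper":0,"tx":0.001,"ty":0,"tz":0,"turn":0},{"gripper":0,"tx":0.002,"ty":0,"tz":0,"turn":0},{"gripper":0,"tx":0.003,"ty":0,"tz":0,"turn":0},{"gripper":0,"tx":0.003,"ty":0,"tz":0,"turn":0}]' 40
```

```text
clock: 16.93
tcp_pos: [587.3, -163.0, 109.3]
tcp_rot: [0.012, 0.715, 0.699, 0.01]
wrist_force: [-0.6, -1.5, -4.4]
width: 9.4
clock: 17.27
tcp_pos: [587.3, -163.0, 109.3]
tcp_rot: [0.011, 0.716, 0.698, 0.008]
wrist_force: [-9.7, -2.2, 2.5]
width: 9.4
```

```bash
python3 -m pendant '[{"gripper":0,"tx":0,"ty":0,"tz":0,"turn":0},{"gripper":0.28,"tx":0,"ty":0,"tz":0,"turn":0},{"gripper":0.28,"tx":0,"ty":0,"tz":0,"turn":0},{"gripper":0.28,"tx":0,"ty":0,"tz":0,"turn":0},{"gripper":0.28,"tx":0,"ty":0,"tz":0,"turn":0}]'; python3 chk.py s2
```

```text
clock: 17.68
tcp_pos: [588.4, -163.1, 110.1]
tcp_rot: [0.011, 0.716, 0.698, 0.008]
wrist_force: [0.5, -0.1, -1.0]
width: 23.9
[ 587.7 -163.   109.7] [0.0109 0.7156 0.6984 0.0079] [0.5 0.5 0.8] 23.7 17.8333
```

View pics/wrist_s2.png

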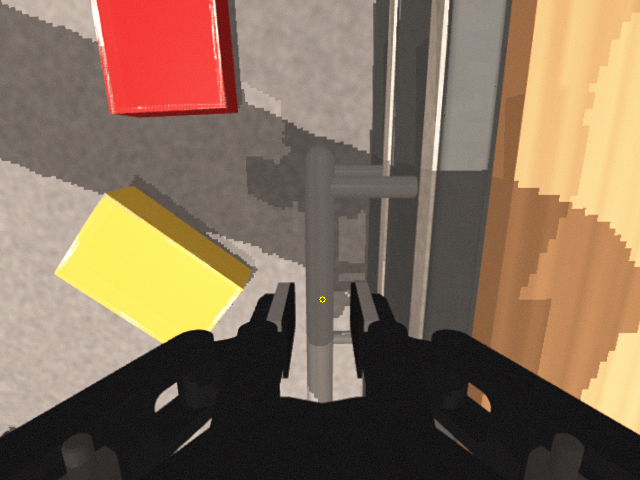

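```bash
python3 -m pendant '[{"gripper":0.28,"tx":0,"ty":0,"tz":0.02,"turn":0},{"gripper":0.28,"tx":0,"ty":0,"tz":0.05,"turn":0},{"gripper":0.28,"tx":0,"ty":0,"tz":0.085,"turn":0},{"gripper":0.28,"tx":0,"ty":0,"tz":0.11,"turn":0},{"gripper":0.28,"tx":0,"ty":0,"tz":0.11,"turn":0}]'; python3 -m pendant '[{"gripper":0.28,"tx":-0.035,"ty":0.02,"tz":0.01,"turn":0},{"gripper":0.28,"tx":-0.07,"ty":0.04,"tz":0.02,"turn":0},{"gripper":0.28,"tx":-0.1,"ty":0.06,"tz":0.03,"turn":0},{"gripper":0.28,"tx":-0.13,"ty":0.08,"tz":0.03,"turn":0},{"gripper":0.28,"tx":-0.15,"ty":0.1,"tz":0.03,"turn":0}]'; python3 -m pendant '[{"gripper":0.28,"tx":-0.02,"ty":0.035,"tz":0,"turn":0},{"gripper":0.28,"tx":-0.03,"ty":0.07,"tz":0,"turn":0},{"gripper":0.28,"tx":-0.03,"ty":0.1,"tz":0,"turn":0},{"gripper":0.28,"tx":-0.03,"ty":0.13,"tz":0,"turn":0},{"gripper":0.28,"tx":-0.03,"ty":0.13,"tz":0,"turn":0}]'; python3 chk.py f1
```

```text
clock: 18.25
tcp_pos: [591.0, -164.2, 226.4]
tcp_rot: [0.016, 0.715, 0.698, 0.01]
wrist_force: [0.8, -0.4, 0.6]
width: 24.0
clock: 18.67
tcp_pos: [438.7, -63.3, 256.5]
tcp_rot: [0.016, 0.716, 0.698, 0.01]
wrist_force: [-0.0, 0.4, 0.3]
width: 24.0
clock: 19.08
tcp_pos: [407.9, 70.8, 256.3]
tcp_rot: [0.015, 0.714, 0.7, 0.011]
wrist_force: [-0.4, -0.6, 0.9]
width: 24.0
[408.6  66.7 256.2] [0.016  0.7153 0.6985 0.01  ] [-0.9  0.4 -1.1] 23.6 19.2333
```

View pics/scene_f1.png

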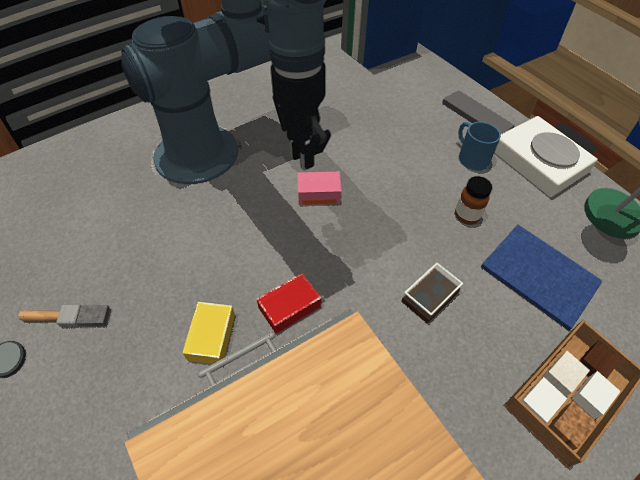

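View pics/side_f1.png

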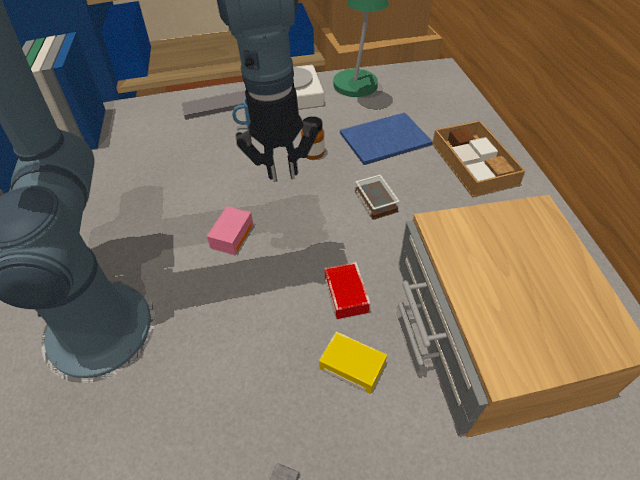

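```bash
python3 - <<'E'
from h import *
import pickle
from fit import pts
fr=pickle.load(open("fr_f1.pkl","rb"))
p=np.load("fit.npy")
out=[]
for n,(x0,x1,y0,y1) in (("side",(385,465,270,380)),("scene",(185,295,320,390))):
    im=cv2.resize(fr[n]["color"][y0:y1,x0:x1],None,fx=4.5,fy=4.5,interpolation=cv2.INTER_CUBIC)
    for q,col in ((0,(255,0,255)),(6,(0,255,255))):
        pp=p.copy(); pp[3]=q; P=pts(pp)
        for k in ("hl","hr"):
            u=(proj(fr[n],P[k])[0]-[x0,y0]+0.5)*4.5; cv2.drawMarker(im,tuple(int(round(v)) for v in u),col,cv2.MARKER_CROSS,10,1)
    cv2.imwrite(f"pics/hf_{n}.png",im); out.append(im)
h=max(o.shape[0] for o in out); cv2.imwrite("pics/hf.png",cv2.resize(np.hstack([cv2.copyMakeBorder(o,0,h-o.shape[0],0,0,cv2.BORDER_CONSTANT) for o in out]),None,fx=.9,fy=.9))
for n in ("scene","side"):
    for q in ("fossilbox","jar"): pass
E
```

```text
(no output)
```

View pics/hf.png

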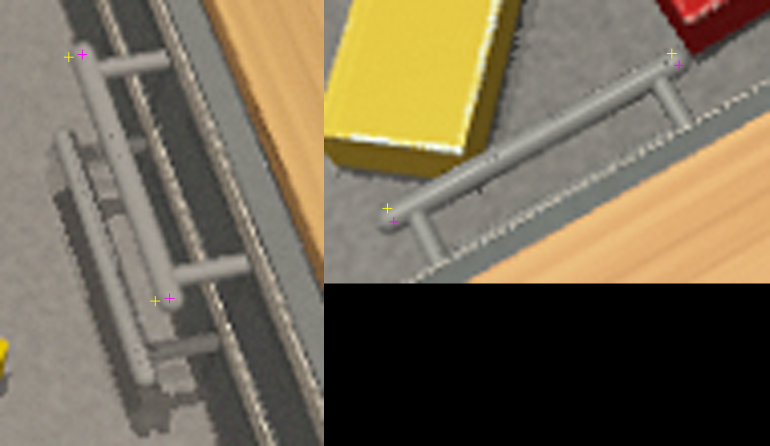

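```bash
python3 - <<'E'
from h import *
s=robot.read_state(); print(np.round(s["tcp_pos"],1),np.round(s["wrist_force"],1),s["clock"])
print(robot.close_job())
E
```

```text
[408.6  66.7 256.2] [-0.9  0.4 -1.1] 19.2333
the job is handed in; nothing more can be done
None
```

The egg box is in the free bay on the green liner, the drawer is shut, and I handed the job in at about 19 s. No verdict was reported.

- **Drawer out:** I gripped the top handle and pulled it 78 mm to the end stop, confirmed by 13 N with no further movement.
- **Egg box:** I gripped it across its 62 mm depth, carried it over with the tool about 0.02 rad off vertical, and set it down until I felt contact. After release both cameras put it at (66, -110) mm in the drawer frame, with the liner measured at (66, -108.5). The orange label faced the drawer front.
- **Drawer shut:** I pushed it home at about 0.1 m/s, until 10 N gave no further movement. In both final pictures the handle ends match the fully closed position, clearly apart from 6 mm open.
- **Other objects:** The fossil box and jar look unmoved in the final pictures. I did not measure them again.

The checks agreed apart from small differences:
- Single-camera readings differed by about 2–3 mm.
- The tool's lean crept up to about 0.04 rad by the end, well after the box was released.
- With the drawer shut, the boxes inside cannot be seen. Their last direct check was just before closing.

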